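Find a mobile's balance point on the ridge and mark it with its hanger

ROBOT

A 6-joint arm with a two-finger parallel gripper is mounted at the origin on a cart in front of the work surface, level with it; the furniture and walls round the work are solid. World frame = base frame: x ahead of the robot, y to its left, z up, the work surface at z = 0. Lengths are in m, angles in rad, forces in N, time in s.
With the tool pointing down it reaches from about 0.25 to 0.775 m from the base axis. Payload 4 kg.
Tool frame: the origin (TCP) lies between the finger pads; the fingertips stand 25 mm ahead of it and the grasp point (between the pads) lies 6 mm ahead of it (robot.tip_reach is the distance from the TCP to the fingertips, in m); z points along the fingers, y is the line along which they close (so a half turn about z gives the same grasp; the last joint's range is limited). The gripper opens to 94 mm and grips with 3 to 60 N. Pads are 16 mm wide; open, the fingers measure 119 mm over their backs; the gripper's body (75 mm by 177 mm) begins 78 mm behind the grasp point.
Start: joints at [1.181, 0.087, 1.371, -0, 1.684, -0.103], TCP at [0.156, 0.528, 0.231] pointing down, gripper open.
Joint ranges: [-3.1, 3.1], [-0.76, 2.03], [0.27, 2.55], [-1.08, 4.22], [0.17, 2.65], [-2.57, 2.57]. Speed limits (rad/s): [2.79, 2.79, 3.14, 3.14, 3.14, 3.14].

INTERFACE

Orientations are given as [roll, pitch, yaw] about the fixed x, y, z axes, in that order (R = Rz(yaw) Ry(pitch) Rx(roll)).
In Python, from bench import sensors, snapshot, camera_info, ticket, robot gives the robot as it stands.
- The arm moves only by the tool arm_command, never from a script. Its argument "plan" is a list of rows, each an object with "grip": the closure, from -1 (fully open) to 1 (shut); "slide": the shift along the tool's x, y, z normalised to -1 to 1, where 1 is 500 mm, a list of three; "spin": the turn about the tool's z normalised to -1 to 1, where 1 is 5 degrees. A call has 1 to 10 rows; each row shifts and turns the commanded pose from where the row before left it, along the tool's axes as they then stand; what a row does not reach is not made up. A row lasts 1/8 s, in which the tool goes at most 62.5 mm and 10.7 degrees, less where a joint would pass 70% of its speed; a pose out of reach is approached as far as the arm can. A call with a number of a shift or a turn outside -1 to 1 is refused whole. A call with a gripper value outside its range is refused whole. The fingers move at their own pace and stop on an object; the grip force is fixed at half the most. Time passes only in rows, so rows that do not move let the fingers close. It gives the time, the measured TCP pose, the force, the opening and the grip force at its end, in the units of the state.
- sensors.get_obs(): the state, without advancing time (a new reading comes with each control period).
- snapshot(name): name is "scene" or "top" or "wrist"; returns the picture (384x512x3 uint8, red, green, blue); there is no depth.
- camera_info(name): a dict with "fx", "fy", "cx", "cy" (pixels), "position" and "rotation" of the camera in the world. Camera axes: x right, y up, looking along -z (the intrinsics and any distortion apply to the point x, -y, -z); pixel columns grow to the right and rows downward; lengths in m; the calibration is good to about 2 mm. The wrist camera is an equidistant fisheye: a pixel r from the principal point sees the ray r / f radians off the axis. A picture is of the moment at which its call begins: read the wrist's pose just before it. camera_info takes no time and is no camera call; for the wrist camera it gives the pose at the moment of the call.
- ticket.close_job(): hands the job in; it is judged then, once.
The state is a dict: "time": time; "joint_positions": joint angles; "qvel": joint speeds; "joint_torque": joint torques, N m; "tool_pos": TCP position; "ee_rot": TCP orientation; "wrist_force": force on the tool from outside, world axes, zero at the start; "wrist_torque": the same for the moment, N m; "width": finger opening in m; "finger_force": force on a finger pad.
Only numpy, scipy, OpenCV 4.12 (cv2) and the standard library are available. Lean on these libraries where they do the work, as an engineer would, in place of code of your own. Each camera call takes 0.05 s, during which the arm holds its last target. There are 200 camera calls.

TASK

An aluminium bar for a hanging mobile lies across the ridge of the balancing stand, still sagging onto the stand's left wire fork. Nudge it along with a fingertip, gently and without gripping or lifting it, until it tips off the fork and stays level on the ridge by itself; then set the brass hanger saddle gently astride the bar, upright and centred over the ridge, so that it marks the balance point. Leave the bar balanced level with the saddle on it, and do not disturb the bottles, tube, tape and eraser standing about.

Things in the scene. Friction and masses are not known exactly. Their poses are not given: they have to be found in the camera images.
- stand: Balancing stand, fixed: wooden board 80 x 215 x 18 mm with an A-frame carrying the ridge. Origin: under the ridge's middle, at the board's underside, z up; its y axis (within 0.1 rad of the room's y, the robot's left) is the direction in which the bar slides. A wire rest fork stands at y = +108 mm (left), a catch fork at y = -65 mm (right).
- ridge (a point): Middle of the ridge's top, 150 mm above the cabinet top. The ridge is a flat steel cap, 14 mm wide along the stand's y, 48 mm long along its x, that rocks with the bar on a sprung, damped pin 6 mm below it. The bar stays level only while its balance point is within about 4 mm of the cap's centre line; more than 8 mm off, it leans fully (about 5.5 degrees) on a fork. It settles in about 1 s.
- left_fork (a point): Left wire fork: middle of its cross wire's top, 140 mm above the cabinet top, 108 mm left of the ridge. Two upright 5 mm wire posts rise beside the bar to 180 mm, 23 mm clear between them. The right fork is alike, 65 mm right of the ridge, its cross wire at 144 mm. The forks catch the bar and keep it in line.
- mobile_bar: Mobile bar, loose, aluminium, 380 mm long (its y), 18 wide (x), 8 thick (z), 0.25 to 0.36 kg. Origin: middle of its underside; square ends at y = +-190 mm. Its middle starts 40 to 70 mm left of the ridge. The balance point, unseen, is within 25 mm of the middle either way. Friction about 0.6; a finger on an end holds that end by friction, so the true balance shows only when nothing touches the bar.
- disc_mid (a point): Centre of the steel disc (46 mm across, 6 mm thick) fixed rigidly under the bar's left part, 160 mm from the bar's middle and 62 mm below its underside; its weight differs from case to case.
- diamond_mid (a point): Centre of the steel diamond (47 mm corner to corner, 6 mm thick) fixed rigidly under the bar's right part, 160 mm from the bar's middle and 62 mm below its underside; its weight differs from case to case.
- saddle_mid (a point): Centre of the loose brass hanger saddle (30 g, 49 mm high), 24.5 mm above its feet. U-foot 31 mm wide (x), 20 long (y): two legs with 24 mm clear between them; the web over them starts 6 mm above the feet, so on the bar the legs come 6 mm down beside it. On the web an upright tab 9 mm thick (x), 16 wide (y), its eye at the top; pinch it across the 9 mm from above. Its y axis goes along the bar.
- saddle: The same saddle; this origin lies at the centre of the bottom of its feet.
- varnish_bottle: the brown glass varnish bottle, loose bystander; origin at the centre of its underside. About 52 mm across, 73 mm high.
- ink_bottle: the black ink bottle, loose bystander; origin at the centre of its underside. About 42 mm across, 60 mm high.
- paint_tube: the paint tube, loose bystander; origin at the centre of its underside. About 34 x 120 x 26 mm, lying flat.
- tape_roll: the roll of black tape, loose bystander; origin at the centre of its underside. About 52 mm across, 19 mm high.
- rubber_block: the eraser, loose bystander; origin at the centre of its underside. About 25 x 43 x 15 mm.
Things that resemble listed ones, but are neither listed nor needed, are in the scene too. Leave any green look-alike of the saddle alone.

How it is judged:
On the way:
1. The bar has been slid until it tipped off the fork and lies level on the ridge alone, untouched by the robot (angle between mobile_bar's own z axis and vertical below 0.045 rad and z of mobile_bar in the frame of stand between 0.147 and 0.153 m and contact force between each of the fingers, the arm and mobile_bar below 0.05 N), for 0.5 s.
At the end, for the whole second after the job is handed in: The bar is at rest and level (within 0.045 rad) on the ridge alone, and the saddle sits fully down astride it, upright and in line, its centre within 6 mm of the ridge's centre line; nothing is held (all of step 1 and angular speed of mobile_bar below 0.1 rad/s and linear speed of mobile_bar below 0.02 m/s and y of saddle_mid in the frame of stand between -0.006 and 0.006 m and x of saddle_mid in the frame of mobile_bar between -0.004 and 0.004 m and z of saddle_mid in the frame of mobile_bar between 0.0245 and 0.0285 m and angle between the z axis of saddle_mid and the z axis of mobile_bar, either way round below 0.09 rad and angle between the y axis of saddle_mid and the y axis of mobile_bar, either way round below 0.25 rad); the robot touches nothing.
It fails at once if The bar is pushed or gripped with more than 12 N (contact force between any of the fingers, the arm and mobile_bar above 12 N).
It fails at once if The saddle is pressed onto the bar with more than 20 N (contact force between saddle and mobile_bar above 20 N).
It fails at once if The bar is lifted off the ridge or falls off the stand (z of mobile_bar in the frame of stand above 0.175 m or z of mobile_bar in the frame of stand below 0.125 m).
It fails at once if A bystander (bottle, tube, tape roll, eraser) is moved more than 20 mm (distance of any of varnish_bottle, ink_bottle, paint_tube, tape_roll, rubber_block from where it was at the start of the episode above 0.02 m).
It also fails if it takes over 72 s, if anything falls off the work surface, if the arm or the gripper's body presses on something with over 40 N, if the wrist force passes 120 N, or if a joint passes its speed limit or range.

## Working session

There is one attempt and no reset: what is moved stays moved. The work goes in short steps, Python scripts to look and compute and a tool call to move; the robot and the scene stay as the last step left them, time stands still between calls to the robot, and variables do not carry over. Pictures are saved under pics/ and viewed, at most 14 in all, crops included, and the job is handed in when it is done.

Besides the shell and the picture viewer there is one more tool, called after "Emit:" by a JSON object that holds its "op" and its "data", one argument or row to a line. arm_command: Moves the arm, as the interface text tells. Scaled input: -1 to 1 covers 500 mm each way for a shift and 5 degrees each way for a turn. Its arguments: {"type":"object","properties":{"plan":{"type":"array","items":{"type":"object","properties":{"grip":{"type":"number"},"slide":{"type":"array","items":{"type":"number"}},"spin":{"type":"number"}}}}},"required":["plan"]}

```bash
mkdir -p pics; ls
python3 - <<'E'
from bench import sensors,snapshot,camera_info,robot
import cv2,numpy as np
print(sensors.get_obs()); print([a for a in dir(robot) if a[0]!='_'])
for n in ("scene","top"):
    im=snapshot(n); cv2.imwrite(f"pics/{n}0.png",im[:,:,::-1]); print(n,camera_info(n))
a=[cv2.imread(f"pics/{n}0.png") for n in("scene","top")]
E
```

```text
pics
{'time': 0.0, 'joint_positions': array([ 1.18088528e+00,  8.79469474e-02,  1.37221801e+00, -4.03775063e-05,
        1.68357677e+00, -1.03118532e-01]), 'qvel': array([ 0.00023041,  0.00113251, -0.00012765, -0.0016506 ,  0.00035783,
       -0.00140018]), 'joint_torque': array([ 1.28028954e-03, -3.40170801e+01, -3.02432299e+01,  7.20693218e-02,
        3.27658828e-02, -1.26853652e-04]), 'tool_pos': array([0.15542628, 0.52708269, 0.2293269 ]), 'ee_rot': array([-3.13945086e+00, -1.81299262e-04,  2.85479544e+00]), 'wrist_force': array([-0.14207315,  0.26073299, -0.19345678]), 'wrist_torque': array([ 0.03545726,  0.00607664, -0.00792636]), 'finger_force': 0.0, 'width': 0.09425120637549493}
['IKError', 'tip_reach']
scene {'fx': 479.30276057749984, 'fy': 479.30276057749984, 'cx': 259.25688368232835, 'cy': 195.67449236372158, 'position': array([-0.51257877,  0.06550313,  0.94962209]), 'rotation': array([ 0.89197074, -0.01016469, -1.65141258])}
top {'fx': 469.60869227659686, 'fy': 469.60869227659686, 'cx': 250.9346629355747, 'cy': 187.77748469946314, 'position': array([ 0.23668915, -0.03131906,  1.42433825]), 'rotation': array([ 2.22436198e-01,  3.92728748e-04, -1.44271057e+00])}
```

View pics/scene0.png

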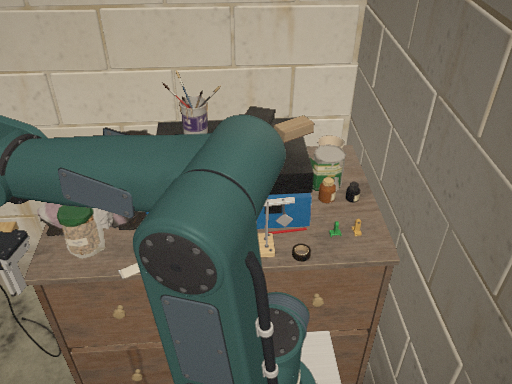

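View pics/top0.png

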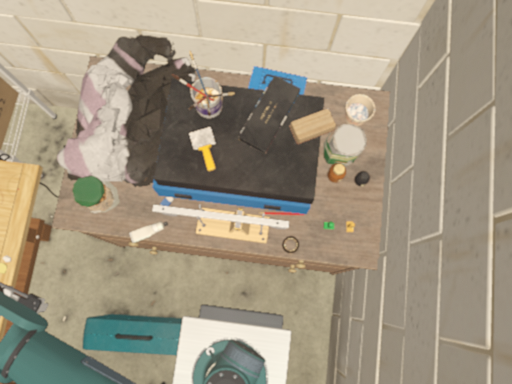

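Candidates for the saddle: a yellow-brass piece at top (350,226) / scene (357,229), and a green look-alike at top (328,225) / scene (335,229). I choose the brass one. The bar runs in top from (153,208) to (289,223). Next I check this in a close crop and measure.

```bash
cat > h.py <<'E'
import numpy as np,cv2
from bench import sensors,snapshot,camera_info
from scipy.spatial.transform import Rotation as R
def ray(ci,u,v,fish=False):
    x,y=(u-ci["cx"])/ci["fx"],(v-ci["cy"])/ci["fy"]
    if fish:
        r=np.hypot(x,y); s=np.sin(r)/max(r,1e-9); d=np.array([x*s,-y*s,-np.cos(r)])
    else: d=np.array([x,-y,-1.]); 
    d=R.from_euler('xyz',ci["rotation"]).apply(d/np.linalg.norm(d)); return np.array(ci["position"]),d
def onz(p,d,z): return p+d*(z-p[2])/d[2]
def cross(a,b):
    (p,d),(q,e)=a,b; s=np.linalg.lstsq(np.c_[d,-e],q-p,rcond=None)[0]
    A,B=p+d*s[0],q+e*s[1]; return (A+B)/2,np.linalg.norm(A-B)
def proj(ci,P,fish=False):
    c=R.from_euler('xyz',ci["rotation"]).inv().apply(np.array(P)-ci["position"]); x,y,z=c[0],-c[1],-c[2]
    if fish:
        t=np.arctan2(np.hypot(x,y),z)/max(np.hypot(x,y),1e-9); return ci["cx"]+ci["fx"]*x*t,ci["cy"]+ci["fy"]*y*t
    return ci["cx"]+ci["fx"]*x/z,ci["cy"]+ci["fy"]*y/z
E
python3 - <<'E'
from h import *
T,S=camera_info("top"),camera_info("scene")
for n,p in dict(barL=(153,208),barR=(289,223)).items(): print(n,onz(*ray(T,*p),.15))
for n,a,b in (("saddle",(350,226),(357,229)),("green",(328,225),(335,229))):
    print(n,onz(*ray(T,*a),.025),cross(ray(T,*a),ray(S,*b)))
t=cv2.imread("pics/top0.png")[180:260,140:380]; s=cv2.imread("pics/scene0.png")[170:270,230:380]
t=cv2.resize(t,None,fx=3.3,fy=3.3,interpolation=2); s=cv2.resize(s,None,fx=3,fy=3,interpolation=2)
o=np.zeros((t.shape[0]+s.shape[0],max(t.shape[1],s.shape[1]),3),np.uint8); o[:t.shape[0],:t.shape[1]]=t; o[t.shape[0]:,:s.shape[1]]=s
cv2.imwrite("pics/crop0.png",o); print(o.shape)
E
```

```text
barL [0.43138113 0.26635334 0.15      ]
barR [ 0.43780335 -0.10990686  0.15      ]
saddle [ 0.47187321 -0.30008512  0.025     ] (array([ 0.4736904 , -0.30414657,  0.01227143]), np.float64(0.003259316309445312))
green [ 0.46645847 -0.23436106  0.025     ] (array([ 0.46631649, -0.23668791,  0.02349713]), np.float64(0.004262465030799107))
(564, 792, 3)
```

View pics/crop0.png

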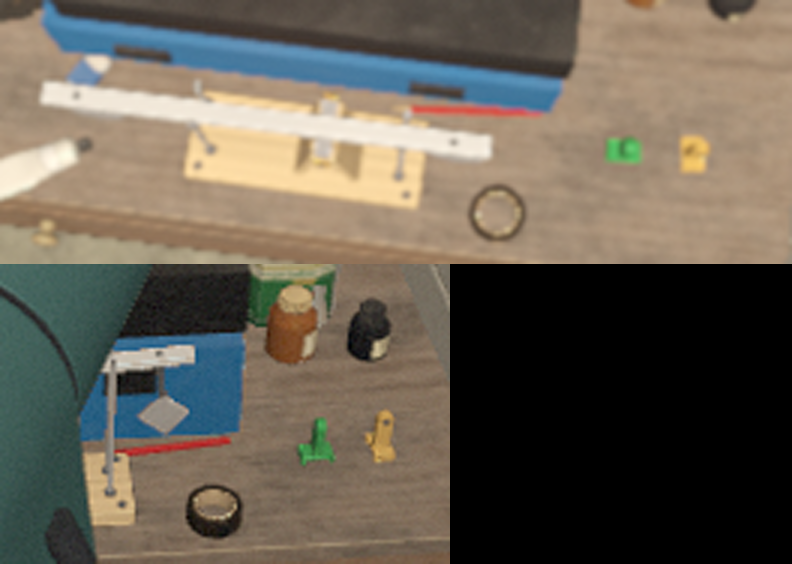

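The crop confirms it: brass saddle at top (350,226), tab upright with its eye facing the robot, green look-alike to its left. The ridge cap shows either side of the bar near top (238,219). The bar's left end is at (153,208).

Run:
```python
from h import *
T,S=camera_info("top"),camera_info("scene")
f=lambda x,y:(140+x/3.3-.3,180+y/3.3-.3)
for n,p,z in (("capback",(326,103),.15),("capfront",(322,157),.15),("Lfork back",(198,86),.18),("Lfork front",(211,149),.15),("barLend",(42,93),.135),("barRend",(491,148),.165),("brdFL",(187,175),.018),("brdFR",(420,205),.018),("brdBR",(427,127),.018),("brdBL",(193,92),.018)):
    print(n,onz(*ray(T,*f(*p)),z).round(4))
print("box",cross(ray(T,*f(575,77)),ray(S,311,192)))
print("barR",cross(ray(T,*f(491,148)),ray(S,230+194/3,170+(355-264)/3)))
# saddle masks
for n,c in(("top",T),("scene",S)):
    im=cv2.imread(f"pics/{n}0.png"); h=cv2.cvtColor(im,cv2.COLOR_BGR2HSV)
    u0,v0=(350,226) if n=="top" else (357,229)
    m=cv2.inRange(h,(14,110,110),(32,255,255)); w=np.zeros_like(m); w[v0-12:v0+12,u0-10:u0+10]=1; m=m*w
    ys,xs=np.nonzero(m); print(n,len(xs),xs.min(),xs.max(),ys.min(),ys.max(),xs.mean(),ys.mean())
```

```text
capback [0.4534 0.0316 0.15  ]
capfront [0.4081 0.0289 0.15  ]
Lfork back [0.4489 0.1356 0.18  ]
Lfork front [0.4029 0.1209 0.15  ]
barLend [0.4338 0.2715 0.135 ]
barRend [ 0.4311 -0.1081  0.165 ]
brdFL [0.3938 0.1548 0.018 ]
brdFR [ 0.3938 -0.0589  0.018 ]
brdBR [ 0.4655 -0.0567  0.018 ]
brdBL [0.4704 0.1611 0.018 ]
box (array([ 0.50664504, -0.17140879,  0.12920057]), np.float64(0.006048978547860812))
barR (array([ 0.43086623, -0.10918726,  0.16520879]), np.float64(0.002276291560789356))
top 87 346 354 221 231 349.58620689655174 225.95402298850576
scene 119 352 361 218 235 356.890756302521 227.60504201680672
```

Emit:
{"op": "arm_command", "data": {
  "plan": [
    {"grip": 1, "slide": [0, 0, -0.1], "spin": 1},
    {"grip": 1, "slide": [0, 0, 0], "spin": 1},
    {"grip": 1, "slide": [0, 0, 0], "spin": 1},
    {"grip": 1, "slide": [0, 0, 0], "spin": 1},
    {"grip": 1, "slide": [0, 0, 0], "spin": 1},
    {"grip": 1, "slide": [0, 0, 0], "spin": 1},
    {"grip": 1, "slide": [0, 0, 0], "spin": 1}
  ]
}}

```text
time: 0.98
tool_pos: [0.1555, 0.5273, 0.2798]
ee_rot: [-3.14, 0.001, 2.241]
wrist_force: [-0.4, 0.0, 0.0]
width: 0.0275
finger_force: 0.0
```

Emit:
{"op": "arm_command", "data": {
  "plan": [
    {"grip": 1, "slide": [0, 0, 0], "spin": 1},
    {"grip": 1, "slide": [0, 0, 0], "spin": 1},
    {"grip": 1, "slide": [0, 0, 0], "spin": 1},
    {"grip": 1, "slide": [0, 0, 0], "spin": 1},
    {"grip": 1, "slide": [0, 0, 0], "spin": 1},
    {"grip": 1, "slide": [0, 0, 0], "spin": 1},
    {"grip": 1, "slide": [0, 0, 0], "spin": 1},
    {"grip": 1, "slide": [0, 0, 0], "spin": 0.7},
    {"grip": 1, "slide": [-0.08, 0.09, 0]},
    {"grip": 1, "slide": [-0.08, 0.09, 0]}
  ]
}}

```text
invalid input at $.plan[8]: expected keys grip, slide, spin
```

Emit:
{"op": "arm_command", "data": {
  "plan": [
    {"grip": 1, "slide": [-0.08, 0.09, 0]},
    {"grip": 1, "slide": [-0.08, 0.09, 0]},
    {"grip": 1, "slide": [-0.08, 0.09, 0]},
    {"grip": 1, "slide": [-0.034, 0.09, 0]},
    {"grip": 1, "slide": [0, 0.014, 0]},
    {"grip": 1, "slide": [0, 0, 0]}
  ]
}}

```text
invalid input at $.plan[0]: expected keys grip, slide, spin
```

Run:
```python
from h import *
print(sensors.get_obs()["tool_pos"],sensors.get_obs()["ee_rot"],camera_info("wrist"))
a=snapshot("wrist")[:,:,::-1]; b=snapshot("top")[:,:,::-1]; s=snapshot("scene")[:,:,::-1]
for n,i in zip("wts",(a,b,s)): cv2.imwrite(f"pics/1{n}.png",i)
b=cv2.resize(b[150:270,110:390],None,fx=2.5,fy=2.5,interpolation=2)[:,:700]
o=np.zeros((600,800,3),np.uint8); o[:300,:400]=cv2.resize(a,(400,300)); o[:300,400:]=cv2.resize(s,(400,300)); o[300:,:700]=b
cv2.imwrite("pics/1.png",o)
```

```text
[0.15547617 0.52732901 0.27978061] [-3.14047017e+00  6.24748005e-04  2.24107754e+00] {'fx': 297.3186396354542, 'fy': 297.3186396354542, 'cx': 249.778288448144, 'cy': 191.9515505532, 'position': array([0.11369895, 0.58150258, 0.43469288]), 'rotation': array([-2.47225539e-01,  5.61267664e-04,  6.70955079e-01])}
```

View pics/1.png

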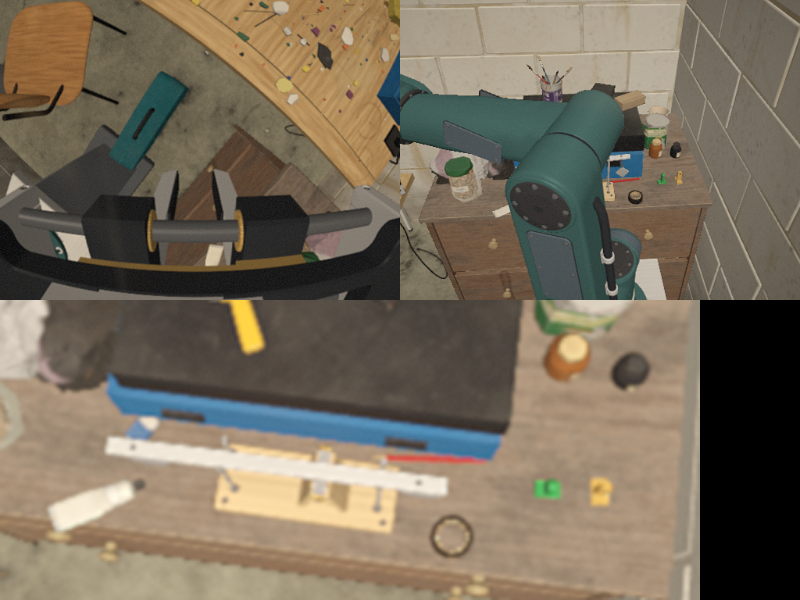

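The picture shows the arm hasn't reached yet (the moves were refused for a missing key); the scene is unchanged: bar at crop (108,445)-(445,487). Repeating the moves.

Emit:
{"op": "arm_command", "data": {
  "plan": [
    {"grip": 1, "slide": [0, 0, 0], "spin": 1},
    {"grip": 1, "slide": [0, 0, 0], "spin": 1},
    {"grip": 1, "slide": [0, 0, 0], "spin": 1},
    {"grip": 1, "slide": [0, 0, 0], "spin": 1},
    {"grip": 1, "slide": [0, 0, 0], "spin": 1},
    {"grip": 1, "slide": [0, 0, 0], "spin": 1},
    {"grip": 1, "slide": [0, 0, 0], "spin": 1},
    {"grip": 1, "slide": [0, 0, 0], "spin": 0.7},
    {"grip": 1, "slide": [-0.08, 0.09, 0], "spin": 0},
    {"grip": 1, "slide": [-0.08, 0.09, 0], "spin": 0}
  ]
}}

```text
time: 2.38
tool_pos: [0.2461, 0.4469, 0.28]
ee_rot: [-3.142, 0.0, 1.576]
wrist_force: [0.6, -0.1, 1.0]
width: 0.0007
finger_force: 0.0
```

Emit:
{"op": "arm_command", "data": {
  "plan": [
    {"grip": 1, "slide": [-0.08, 0.09, 0], "spin": 0},
    {"grip": 1, "slide": [-0.08, 0.09, 0], "spin": 0},
    {"grip": 1, "slide": [-0.08, 0.09, 0], "spin": 0},
    {"grip": 1, "slide": [-0.034, 0.09, 0], "spin": 0},
    {"grip": 1, "slide": [0, 0.014, 0], "spin": 0},
    {"grip": 1, "slide": [0, 0, 0], "spin": 0}
  ]
}}

```text
time: 3.12
tool_pos: [0.4327, 0.311, 0.28]
ee_rot: [-3.14, 0.0, 1.572]
wrist_force: [0.2, -0.3, -0.3]
width: 0.0003
finger_force: 0.0
```

Run:
```python
from h import *
print(sensors.get_obs()["tool_pos"],sensors.get_obs()["ee_rot"],camera_info("wrist"))
a=snapshot("wrist")[:,:,::-1]; b=snapshot("top")[:,:,::-1]; s=snapshot("scene")[:,:,::-1]
for n,i in zip("wts",(a,b,s)): cv2.imwrite(f"pics/2{n}.png",i)
o=np.zeros((600,800,3),np.uint8); o[:288,:384]=cv2.resize(s,(384,288)); o[300:,:700]=cv2.resize(b[150:270,110:390],None,fx=2.5,fy=2.5,interpolation=2)
o[:300,400:]=cv2.resize(a,(400,300)); cv2.imwrite("pics/2.png",o)
```

```text
[0.43270111 0.31099321 0.28002446] [-3.14020324e+00  5.89808873e-05  1.57232974e+00] {'fx': 297.3186396354542, 'fy': 297.3186396354542, 'cx': 249.778288448144, 'cy': 191.9515505532, 'position': array([0.43457735, 0.38020265, 0.43495829]), 'rotation': array([-0.24606555,  0.00031827,  0.0022361 ])}
```

View pics/2.png

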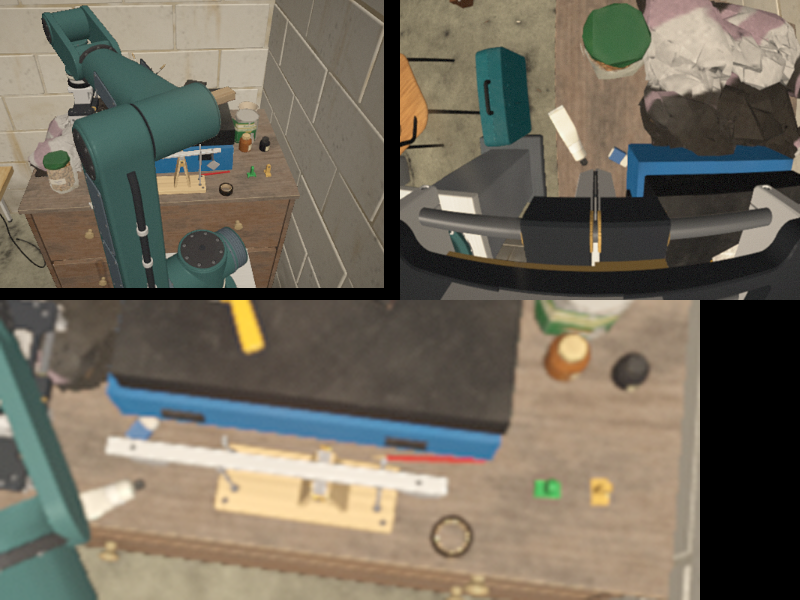

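The gripper is now shut and standing beyond the bar's left end (top crop (108,445)). The path down is clear, so I lower beside the end and start pushing.

Emit:
{"op": "arm_command", "data": {
  "plan": [
    {"grip": 1, "slide": [0, 0, 0.07], "spin": 0},
    {"grip": 1, "slide": [0, 0, 0.07], "spin": 0},
    {"grip": 1, "slide": [0, 0, 0.07], "spin": 0},
    {"grip": 1, "slide": [0, 0, 0.06], "spin": 0},
    {"grip": 1, "slide": [-0.02, 0, 0], "spin": 0},
    {"grip": 1, "slide": [-0.02, 0, 0], "spin": 0},
    {"grip": 1, "slide": [-0.006, 0, 0], "spin": 0},
    {"grip": 1, "slide": [-0.006, 0, 0], "spin": 0},
    {"grip": 1, "slide": [-0.006, 0, 0], "spin": 0},
    {"grip": 1, "slide": [-0.006, 0, 0], "spin": 0}
  ]
}}

```text
time: 4.53
tool_pos: [0.4331, 0.2794, 0.1459]
ee_rot: [3.141, -0.002, 1.572]
wrist_force: [0.1, 2.2, 1.1]
width: 0.0002
finger_force: 1.3
```

Emit:
{"op": "arm_command", "data": {
  "plan": [
    {"grip": 1, "slide": [-0.006, 0, 0], "spin": 0},
    {"grip": 1, "slide": [-0.006, 0, 0], "spin": 0},
    {"grip": 1, "slide": [0, 0, 0], "spin": 0}
  ]
}}

```text
time: 4.9
tool_pos: [0.433, 0.2728, 0.1457]
ee_rot: [3.141, -0.0, 1.572]
wrist_force: [-0.8, 2.5, 1.3]
width: 0.0003
finger_force: 1.0
```

```bash
cat > look.py <<'E'
# bar mask: bright, unsaturated strip. right end in top and scene -> 3D; left end in top
import sys
from h import *
n=sys.argv[1]; T,S=camera_info("top"),camera_info("scene")
t=snapshot("top")[:,:,::-1]; s=snapshot("scene")[:,:,::-1]
cv2.imwrite(f"pics/{n}t.png",t); cv2.imwrite(f"pics/{n}s.png",s)
def bar(im,box,smax=45,vmin=165):
    h=cv2.cvtColor(im,cv2.COLOR_BGR2HSV); m=cv2.inRange(h,(0,0,vmin),(180,smax,255)); w=np.zeros_like(m)
    x0,x1,y0,y1=box; w[y0:y1,x0:x1]=1; m*=w
    k,l,st,_=cv2.connectedComponentsWithStats(m); i=1+np.argmax(st[1:,4]); ys,xs=np.nonzero(l==i); return np.c_[xs,ys].astype(float)
def end(P,right=True):
    c=P.mean(0); d=np.linalg.svd(P-c,full_matrices=False)[2][0]; d*=np.sign(d[0]); t=(P-c)@d
    e=t.max()+.5 if right else t.min()-.5
    near=P[np.abs(t-e)<8]; off=((near-c)@np.array([-d[1],d[0]])).mean()
    return c+d*e+off*np.array([-d[1],d[0]])
P=bar(t,(130,330,200,240)); Q=bar(s,(245,345,190,225))
a,b=end(P),end(Q); l=end(P,False)
X,g=cross(ray(T,*a),ray(S,*b))
print("top L",l.round(1),"R",a.round(1),"scene R",b.round(1),"-> R",X.round(4),"gap",round(g,4),"L@.14",onz(*ray(T,*l),.14).round(4))
o=sensors.get_obs(); print(o["time"],o["tool_pos"].round(4),o["wrist_force"].round(2))
E
python3 look.py 3
python3 - <<'E'
import cv2,numpy as np
a=cv2.imread("pics/3t.png")[180:260,140:370]; s=cv2.imread("pics/3s.png")[170:270,200:380]
o=np.zeros((600,800,3),np.uint8); a=cv2.resize(a,None,fx=3.4,fy=3.4); s=cv2.resize(s,None,fx=3.2,fy=3.2); o[:a.shape[0],:a.shape[1]]=a; o[275:275+s.shape[0],:s.shape[1]]=s
cv2.imwrite("pics/3.png",o)
E
```

```text
top L [156.2 207.5] R [291.7 224.8] scene R [297.5 198.2] -> R [ 0.4303 -0.1167  0.1725] gap 0.0011 L@.14 [0.4355 0.2601 0.14  ]
5.0 [0.433  0.2728 0.1456] [-0.36  1.92  1.92]
```

View pics/3.png

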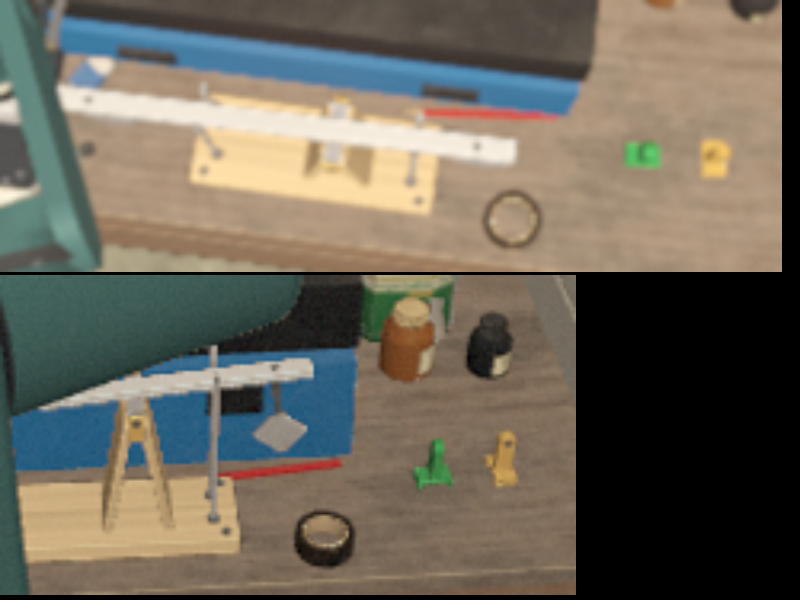

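Bar contacted: right end at top (292,225), scene (297.5,198). Measured length ≈381 mm checks out. I'll push on about 18 mm and then test with the finger backed off.

Emit:
{"op": "arm_command", "data": {
  "plan": [
    {"grip": 1, "slide": [-0.006, 0, 0], "spin": 0},
    {"grip": 1, "slide": [-0.006, 0, 0], "spin": 0},
    {"grip": 1, "slide": [-0.006, 0, 0], "spin": 0},
    {"grip": 1, "slide": [-0.006, 0, 0], "spin": 0},
    {"grip": 1, "slide": [-0.006, 0, 0], "spin": 0},
    {"grip": 1, "slide": [-0.006, 0, 0], "spin": 0},
    {"grip": 1, "slide": [0.008, 0, 0], "spin": 0},
    {"grip": 1, "slide": [0.004, 0, 0], "spin": 0},
    {"grip": 1, "slide": [0, 0, 0], "spin": 0},
    {"grip": 1, "slide": [0, 0, 0], "spin": 0}
  ]
}}

```text
time: 6.25
tool_pos: [0.4328, 0.2607, 0.1452]
ee_rot: [-3.141, 0.001, 1.572]
wrist_force: [0.4, -1.1, 0.2]
width: 0.0005
finger_force: 0.0
```

```bash
python3 look.py 4
```

```text
top L [161.2 208.2] R [298.6 225.2] scene R [304.5 197.7] -> R [ 0.4318 -0.1352  0.1717] gap 0.0008 L@.14 [0.4352 0.2459 0.14  ]
6.35 [0.4329 0.2608 0.1454] [-0.11  0.26  0.12]
```

Emit:
{"op": "arm_command", "data": {
  "plan": [
    {"grip": 1, "slide": [-0.008, 0, 0], "spin": 0},
    {"grip": 1, "slide": [-0.006, 0, 0], "spin": 0},
    {"grip": 1, "slide": [-0.006, 0, 0], "spin": 0},
    {"grip": 1, "slide": [-0.006, 0, 0], "spin": 0},
    {"grip": 1, "slide": [0.006, 0, 0], "spin": 0},
    {"grip": 1, "slide": [0.006, 0, 0], "spin": 0},
    {"grip": 1, "slide": [0, 0, 0], "spin": 0},
    {"grip": 1, "slide": [0, 0, 0], "spin": 0},
    {"grip": 1, "slide": [0, 0, 0], "spin": 0},
    {"grip": 1, "slide": [0, 0, 0], "spin": 0}
  ]
}}

```text
time: 7.6
tool_pos: [0.4329, 0.2538, 0.1455]
ee_rot: [-3.142, 0.0, 1.572]
wrist_force: [-0.2, -0.2, 1.3]
width: 0.0005
finger_force: 0.0
```

```bash
python3 look.py 5
```

```text
top L [163.3 208.4] R [301.2 225.5] scene R [306.8 197.3] -> R [ 0.4318 -0.1416  0.1726] gap 0.0002 L@.14 [0.4355 0.24   0.14  ]
7.7 [0.4329 0.2538 0.1455] [-0.51  0.8   0.44]
```

Emit:
{"op": "arm_command", "data": {
  "plan": [
    {"grip": 1, "slide": [-0.006, 0, 0], "spin": 0},
    {"grip": 1, "slide": [-0.006, 0, 0], "spin": 0},
    {"grip": 1, "slide": [-0.006, 0, 0], "spin": 0},
    {"grip": 1, "slide": [-0.006, 0, 0], "spin": 0},
    {"grip": 1, "slide": [0.006, 0, 0], "spin": 0},
    {"grip": 1, "slide": [0.006, 0, 0], "spin": 0},
    {"grip": 1, "slide": [0, 0, 0], "spin": 0},
    {"grip": 1, "slide": [0, 0, 0], "spin": 0},
    {"grip": 1, "slide": [0, 0, 0], "spin": 0},
    {"grip": 1, "slide": [0, 0, 0], "spin": 0}
  ]
}}

```text
time: 8.95
tool_pos: [0.4329, 0.2478, 0.1455]
ee_rot: [3.142, -0.0, 1.572]
wrist_force: [-0.6, -0.2, -0.7]
width: 0.0007
finger_force: 0.0
```

```bash
python3 look.py 6
```

```text
top L [166.2 208.8] R [303.5 225.4] scene R [309.5 197.1] -> R [ 0.4326 -0.1483  0.1722] gap 0.0011 L@.14 [0.4354 0.2321 0.14  ]
9.05 [0.4329 0.2478 0.1455] [ 0.96 -0.62 -0.85]
```

Emit:
{"op": "arm_command", "data": {
  "plan": [
    {"grip": 1, "slide": [-0.006, 0, 0], "spin": 0},
    {"grip": 1, "slide": [-0.006, 0, 0], "spin": 0},
    {"grip": 1, "slide": [-0.006, 0, 0], "spin": 0},
    {"grip": 1, "slide": [-0.006, 0, 0], "spin": 0},
    {"grip": 1, "slide": [0.006, 0, 0], "spin": 0},
    {"grip": 1, "slide": [0.006, 0, 0], "spin": 0},
    {"grip": 1, "slide": [0, 0, 0], "spin": 0},
    {"grip": 1, "slide": [0, 0, 0], "spin": 0},
    {"grip": 1, "slide": [0, 0, 0], "spin": 0},
    {"grip": 1, "slide": [0, 0, 0], "spin": 0}
  ]
}}

```text
time: 10.3
tool_pos: [0.4329, 0.2418, 0.1455]
ee_rot: [-3.142, -0.0, 1.572]
wrist_force: [-0.8, -0.7, 0.4]
width: 0.0005
finger_force: 0.0
```

```bash
python3 look.py 7
```

```text
top L [168.2 208.9] R [305.6 225.8] scene R [311.6 196.9] -> R [ 0.4322 -0.1539  0.1729] gap 0.0006 L@.14 [0.4358 0.2265 0.14  ]
10.4 [0.4329 0.2418 0.1455] [-0.74  0.84 -1.27]
```

Emit:
{"op": "arm_command", "data": {
  "plan": [
    {"grip": 1, "slide": [-0.006, 0, 0], "spin": 0},
    {"grip": 1, "slide": [-0.006, 0, 0], "spin": 0},
    {"grip": 1, "slide": [-0.006, 0, 0], "spin": 0},
    {"grip": 1, "slide": [-0.004, 0, 0], "spin": 0},
    {"grip": 1, "slide": [0.006, 0, 0], "spin": 0},
    {"grip": 1, "slide": [0.006, 0, 0], "spin": 0},
    {"grip": 1, "slide": [0, 0, 0], "spin": 0},
    {"grip": 1, "slide": [0, 0, 0], "spin": 0},
    {"grip": 1, "slide": [0, 0, 0], "spin": 0},
    {"grip": 1, "slide": [0, 0, 0], "spin": 0}
  ]
}}

```text
time: 11.65
tool_pos: [0.4329, 0.2368, 0.1455]
ee_rot: [3.142, -0.0, 1.572]
wrist_force: [0.7, -0.1, 0.8]
width: 0.0005
finger_force: 0.0
```

```bash
python3 look.py 8
```

```text
top L [170.1 209. ] R [307.6 225.9] scene R [313.6 196.7] -> R [ 0.4327 -0.1591  0.1731] gap 0.0004 L@.14 [0.4361 0.221  0.14  ]
11.75 [0.4329 0.2369 0.1455] [-0.27  0.38 -0.18]
```

Emit:
{"op": "arm_command", "data": {
  "plan": [
    {"grip": 1, "slide": [-0.006, 0, 0], "spin": 0},
    {"grip": 1, "slide": [-0.006, 0, 0], "spin": 0},
    {"grip": 1, "slide": [-0.006, 0, 0], "spin": 0},
    {"grip": 1, "slide": [-0.004, 0, 0], "spin": 0},
    {"grip": 1, "slide": [0.006, 0, 0], "spin": 0},
    {"grip": 1, "slide": [0.006, 0, 0], "spin": 0},
    {"grip": 1, "slide": [0, 0, 0], "spin": 0},
    {"grip": 1, "slide": [0, 0, 0], "spin": 0},
    {"grip": 1, "slide": [0, 0, 0], "spin": 0},
    {"grip": 1, "slide": [0, 0, 0], "spin": 0}
  ]
}}

```text
time: 13.0
tool_pos: [0.433, 0.2318, 0.1455]
ee_rot: [3.142, -0.0, 1.572]
wrist_force: [0.6, 0.2, 0.3]
width: 0.0006
finger_force: 0.0
```

```bash
python3 look.py 9
```

```text
top L [172.2 209.4] R [309.5 226.2] scene R [315.6 196.9] -> R [ 0.4325 -0.1643  0.1723] gap 0.0007 L@.14 [0.4358 0.2151 0.14  ]
13.1 [0.433  0.2318 0.1455] [ 0.42 -0.2   0.28]
```

Emit:
{"op": "arm_command", "data": {
  "plan": [
    {"grip": 1, "slide": [-0.006, 0, 0], "spin": 0},
    {"grip": 1, "slide": [-0.006, 0, 0], "spin": 0},
    {"grip": 1, "slide": [-0.006, 0, 0], "spin": 0},
    {"grip": 1, "slide": [-0.002, 0, 0], "spin": 0},
    {"grip": 1, "slide": [0.006, 0, 0], "spin": 0},
    {"grip": 1, "slide": [0.006, 0, 0], "spin": 0},
    {"grip": 1, "slide": [0, 0, 0], "spin": 0},
    {"grip": 1, "slide": [0, 0, 0], "spin": 0},
    {"grip": 1, "slide": [0, 0, 0], "spin": 0},
    {"grip": 1, "slide": [0, 0, 0], "spin": 0}
  ]
}}

```text
time: 14.35
tool_pos: [0.4329, 0.2278, 0.1455]
ee_rot: [3.142, -0.0, 1.572]
wrist_force: [-0.3, -0.1, -0.4]
width: 0.0006
finger_force: 0.0
```

```bash
python3 look.py 10
```

```text
top L [174.1 209.3] R [310.8 227. ] scene R [317.4 199.3] -> R [ 0.4321 -0.1693  0.1641] gap 0.0016 L@.14 [0.4368 0.21   0.14  ]
14.45 [0.433  0.2278 0.1455] [-0.55 -0.47  0.02]
```

Emit:
{"op": "arm_command", "data": {
  "plan": [
    {"grip": 1, "slide": [-0.006, 0, 0], "spin": 0},
    {"grip": 1, "slide": [-0.006, 0, 0], "spin": 0},
    {"grip": 1, "slide": [-0.006, 0, 0], "spin": 0},
    {"grip": 1, "slide": [0.006, 0, 0], "spin": 0},
    {"grip": 1, "slide": [0.006, 0, 0], "spin": 0},
    {"grip": 1, "slide": [0, 0, 0], "spin": 0},
    {"grip": 1, "slide": [0, 0, 0], "spin": 0},
    {"grip": 1, "slide": [0, 0, 0], "spin": 0},
    {"grip": 1, "slide": [0, 0, 0], "spin": 0},
    {"grip": 1, "slide": [0, 0, 0], "spin": 0}
  ]
}}

```text
time: 15.7
tool_pos: [0.433, 0.2249, 0.1455]
ee_rot: [3.141, -0.0, 1.572]
wrist_force: [-0.2, 0.5, -0.2]
width: 0.0003
finger_force: 0.0
```

```bash
python3 look.py 11
```

```text
top L [175.1 209.1] R [311.9 227.4] scene R [318.5 201.4] -> R [ 0.4326 -0.173   0.1566] gap 0.0013 L@.14 [0.4377 0.2074 0.14  ]
15.8 [0.4329 0.2249 0.1455] [-0.27  0.09 -0.06]
```

The right end's mid-height is now 156.6 mm against 154 mm when level: tilt ≈0.013 rad, bar free. Now lift away and go to the saddle.

Emit:
{"op": "arm_command", "data": {
  "plan": [
    {"grip": 1, "slide": [0.04, 0, 0], "spin": 0},
    {"grip": 1, "slide": [0.02, 0, 0], "spin": 0},
    {"grip": 1, "slide": [0, 0, -0.09], "spin": 0},
    {"grip": 1, "slide": [0, 0, -0.09], "spin": 0},
    {"grip": 1, "slide": [0, 0, -0.09], "spin": 0},
    {"grip": 0, "slide": [-0.1, 0, 0], "spin": 0},
    {"grip": 0, "slide": [-0.1, 0, 0], "spin": 0},
    {"grip": 0, "slide": [-0.1, 0, 0], "spin": 0},
    {"grip": 0, "slide": [-0.1, 0, 0], "spin": 0},
    {"grip": 0, "slide": [-0.1, 0, 0], "spin": 0}
  ]
}}

```text
time: 17.05
tool_pos: [0.433, 0.0034, 0.2806]
ee_rot: [3.141, 0.0, 1.572]
wrist_force: [0.6, 0.4, 0.2]
width: 0.0455
finger_force: 0.0
```

```bash
python3 look.py 12
```

```text
top L [266.5 220.9] R [311.9 227.5] scene R [318.5 201.6] -> R [ 0.4325 -0.1731  0.156 ] gap 0.0012 L@.14 [ 0.4373 -0.0483  0.14  ]
17.15 [0.433  0.001  0.2804] [0.01 0.2  0.52]
```

Emit:
{"op": "arm_command", "data": {
  "plan": [
    {"grip": 0, "slide": [-0.1, 0.02, 0], "spin": 0},
    {"grip": 0, "slide": [-0.1, 0.02, 0], "spin": 0},
    {"grip": 0, "slide": [-0.1, 0.02, 0], "spin": 0},
    {"grip": 0, "slide": [-0.1, 0.02, 0], "spin": 0},
    {"grip": 0, "slide": [-0.1, 0, 0], "spin": 0},
    {"grip": 0, "slide": [-0.08, 0, 0], "spin": 0},
    {"grip": 0, "slide": [0, 0, 0], "spin": 0},
    {"grip": 0, "slide": [0, 0, 0], "spin": 0}
  ]
}}

```text
time: 18.15
tool_pos: [0.474, -0.284, 0.2803]
ee_rot: [-3.141, -0.001, 1.573]
wrist_force: [0.5, 0.1, 0.7]
width: 0.047
finger_force: 0.0
```

```bash
python3 - <<'E'
from h import *
W=camera_info("wrist"); a=snapshot("wrist")[:,:,::-1]; cv2.imwrite("pics/13w.png",a)
print(sensors.get_obs()["tool_pos"],W["position"],W["rotation"])
h=cv2.cvtColor(a,cv2.COLOR_BGR2HSV); m=cv2.inRange(h,(14,110,110),(32,255,255))
k,l,st,c=cv2.connectedComponentsWithStats(m)
for i in range(1,k):
    if st[i,4]>60: print(st[i],c[i].round(1),onz(*ray(W,*c[i],True),.02).round(3))
print(proj(W,(.473,-.302,.0),True))
u,v=map(int,proj(W,(.473,-.302,.02),True)); cr=a[max(v-60,0):v+60,max(u-80,0):u+80]; cv2.imwrite("pics/13.png",cv2.resize(cr,None,fx=4.5,fy=4.5,interpolation=2)); print(u,v)
E
python3 look.py 13
```

```text
[ 0.47401548 -0.28367995  0.28055951] [ 0.47561979 -0.21493341  0.4353445 ] [-0.24485374 -0.00100931  0.0028822 ]
[193   0   6  17  66] [195.4   7.8] [ 0.398 -0.049  0.02 ]
[219   0  30  17 407] [232.8   7.8] [ 0.452 -0.052  0.02 ]
[477   0  35  79 595] [498.8  30.9] [ 0.936 -0.01   0.02 ]
[ 445    5   67  117 2220] [482.2  62.8] [ 0.881 -0.085  0.02 ]
[357 134  26  27 522] [370.  147.2] [ 0.654 -0.25   0.02 ]
[239 172  23  20 337] [249.7 180.8] [ 0.476 -0.302  0.02 ]
[331 268  18  52 495] [341.2 293.8] [ 0.633 -0.498  0.02 ]
[152 279  10  41 175] [154.7 299.9] [ 0.312 -0.512  0.02 ]
(np.float64(247.56072620048397), np.float64(177.83530400327362))
247 180
top L [172.3 208.6] R [312.2 227.3] scene R [318.5 201.7] -> R [ 0.4333 -0.1737  0.155 ] gap 0.0005 L@.14 [0.438  0.2153 0.14  ]
18.3 [ 0.474  -0.2836  0.2808] [ 0.29 -0.3  -0.02]
```

View pics/13.png

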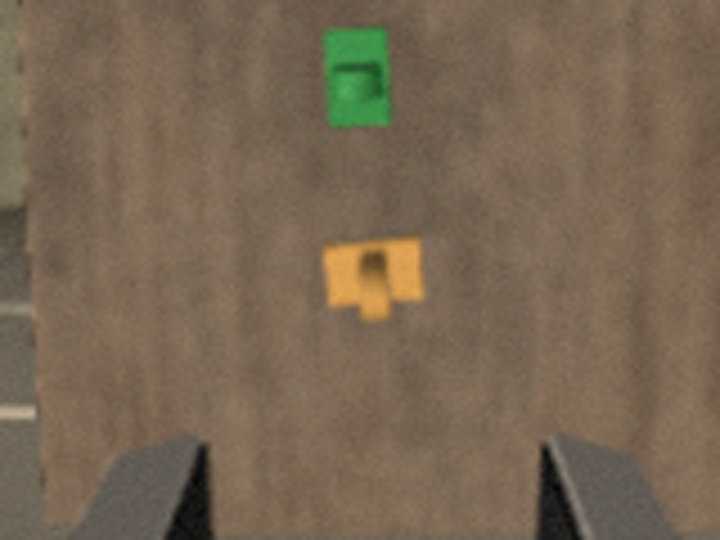

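The crop shows the brass saddle's foot with corners at about (323,245), (420,238), (425,298) and (329,307), turned about +4°, with its tab in the middle at (375,290). The green one is behind at (357,78). The bar still reads level.

Run:
```python
from h import *
W=dict(camera_info("wrist")); S=camera_info("scene"); T=camera_info("top")
f=lambda x,y:(167+x/4.5-.4,120+y/4.5-.4)
C=[onz(*ray(W,*f(*p),True),.010) for p in((323,245),(420,238),(425,298),(329,307))]
C=np.array(C); print(C.round(4),C.mean(0).round(4)); d=C[1]+C[2]-C[0]-C[3]; print("yaw",np.arctan2(d[1],d[0]),np.linalg.norm(d)/2)
print("tab bottom edge top",onz(*ray(W,*f(375,318),True),.049))
# tab top in scene: eye-level
im=cv2.imread("pics/13s.png"); h=cv2.cvtColor(im,cv2.COLOR_BGR2HSV); m=cv2.inRange(h,(14,90,90),(32,255,255)); m[:, :345]=0; m[:,370:]=0; m[:215]=0;m[240:]=0
ys,xs=np.nonzero(m); t=xs[ys<=ys.min()+1].mean(); print(t,ys.min(),ys.max())
print("tab top x-check",cross(ray(S,t,ys.min()+.5),ray(W,*f(375,316),True)))
# ridge cap from current top view and wrist-free: 
o=sensors.get_obs(); print(o["tool_pos"],o["ee_rot"])
```

```text
[[ 0.4598 -0.2945  0.01  ]
 [ 0.4912 -0.2921  0.01  ]
 [ 0.4931 -0.312   0.01  ]
 [ 0.4617 -0.3151  0.01  ]] [ 0.4765 -0.3034  0.01  ]
yaw 0.08817852662726243 0.031497155078132597
tab bottom edge top [ 0.47665542 -0.30920321  0.049     ]
357.85714285714283 218 236
tab top x-check (array([ 0.47697345, -0.30609364,  0.04996637]), np.float64(0.004442858149896694))
[ 0.47397567 -0.2836314   0.28084335] [ 3.14095330e+00 -7.33194471e-05  1.57403152e+00]
```

Emit:
{"op": "arm_command", "data": {
  "plan": [
    {"grip": 0, "slide": [-0.04, 0.005, 0], "spin": 0},
    {"grip": 0, "slide": [0, 0, 0.1], "spin": -1},
    {"grip": 0, "slide": [0, 0, 0.1], "spin": 0},
    {"grip": 0, "slide": [0, 0, 0.1], "spin": 0},
    {"grip": 0, "slide": [0, 0, 0], "spin": 0}
  ]
}}

```text
time: 18.92
tool_pos: [0.4735, -0.3036, 0.1254]
ee_rot: [-3.134, -0.007, 1.659]
wrist_force: [-0.3, 0.6, 0.0]
width: 0.0469
finger_force: 0.0
```

Run:
```python
from h import *
W=camera_info("wrist"); a=snapshot("wrist")[:,:,::-1]; o=sensors.get_obs(); print(o["tool_pos"],o["ee_rot"])
cv2.imwrite("pics/14w.png",a)
u,v=map(int,proj(W,(.4765,-.3034,.03),True)); print(u,v); cv2.imwrite("pics/14.png",cv2.resize(a[v-60:v+60,u-80:u+80],None,fx=4,fy=4,interpolation=2))
h=cv2.cvtColor(a,cv2.COLOR_BGR2HSV); m=cv2.inRange(h,(12,110,90),(32,255,255)); m[:v-40]=0;m[v+40:]=0;m[:,:u-40]=0;m[:,u+40:]=0
ys,xs=np.nonzero(m); b=ys.max()
for y in range(ys.min(),b+1,3): r=xs[ys==y]; print(y,r.min(),r.max())
r=xs[ys>=b-3]; c=(r.mean(),b+.5); print("tabtop near edge",onz(*ray(W,*c,True),.049))
```

```text
[ 0.47534725 -0.30496151  0.1291265 ] [-3.13877598e+00 -2.50071577e-03  1.65912026e+00]
251 199
182 236 266
185 235 268
188 235 268
191 235 268
194 235 267
197 235 268
200 235 268
203 235 268
206 246 257
209 246 257
212 246 256
tabtop near edge [ 0.47668843 -0.30918246  0.049     ]
```

View pics/14.png

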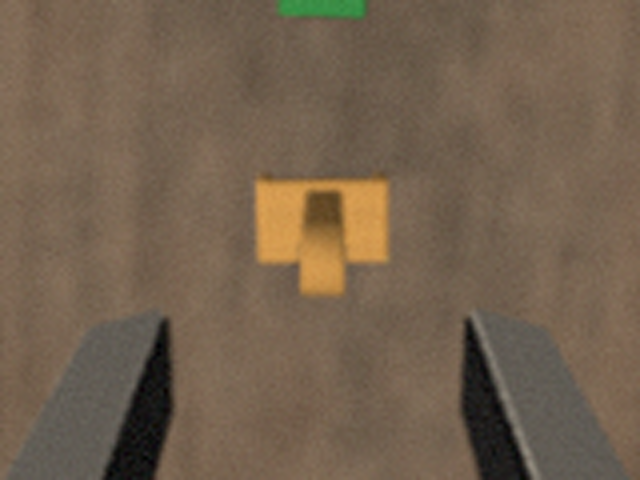

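The tab is square to the fingers and centred between them (crop x≈322; fingers at 168 and 465). Descend and pinch.

Emit:
{"op": "arm_command", "data": {
  "plan": [
    {"grip": 0, "slide": [0, 0.003, 0.1], "spin": 0},
    {"grip": 0, "slide": [0, 0, 0.07], "spin": 0},
    {"grip": 0, "slide": [0, 0, 0], "spin": 0},
    {"grip": 1, "slide": [0, 0, 0], "spin": 0},
    {"grip": 1, "slide": [0, 0, 0], "spin": 0},
    {"grip": 1, "slide": [0, 0, 0], "spin": 0},
    {"grip": 1, "slide": [0, 0, 0], "spin": 0},
    {"grip": 1, "slide": [0, 0, 0], "spin": 0}
  ]
}}

```text
time: 19.98
tool_pos: [0.4778, -0.3051, 0.0461]
ee_rot: [3.141, 0.001, 1.659]
wrist_force: [-0.4, 0.0, 2.2]
width: 0.0088
finger_force: 30.0
```

Run:
```python
from h import *
o=sensors.get_obs(); print(o["tool_pos"],o["ee_rot"],o["width"],o["finger_force"])
# bar & ridge from last top picture: mask fit of bar, cap pixels beside it
T=camera_info("top"); im=cv2.imread("pics/13t.png")
for u in range(231,247):
    print(u,[tuple(int(q) for q in im[v,u]) for v in (212,213,225,226,227)])
for u,lo,hi in ((225,205,235),(250,205,235)):
    print(u,im[lo:hi,u].sum(1)//3)
```

```text
[ 0.47776898 -0.30514533  0.04610051] [3.14101597e+00 6.11397180e-04 1.65926630e+00] 0.008775837532129254 30.00071668666351
231 [(169, 213, 243), (205, 231, 250), (100, 138, 167), (99, 136, 165), (97, 134, 163)]
232 [(163, 210, 241), (196, 225, 246), (97, 132, 159), (96, 133, 160), (99, 138, 166)]
233 [(157, 205, 236), (186, 218, 241), (106, 143, 170), (108, 149, 177), (118, 163, 193)]
234 [(137, 183, 214), (166, 198, 221), (145, 184, 210), (146, 187, 214), (149, 199, 228)]
235 [(114, 157, 188), (151, 181, 201), (181, 205, 224), (177, 203, 223), (164, 208, 233)]
236 [(143, 185, 215), (167, 198, 221), (192, 205, 217), (188, 201, 213), (165, 198, 220)]
237 [(179, 206, 227), (185, 210, 228), (190, 201, 211), (187, 198, 207), (169, 194, 213)]
238 [(190, 204, 217), (192, 206, 219), (190, 201, 211), (190, 199, 209), (177, 196, 215)]
239 [(190, 201, 211), (190, 202, 212), (193, 206, 219), (194, 209, 223), (184, 208, 229)]
240 [(192, 203, 212), (190, 202, 212), (178, 206, 229), (184, 216, 240), (179, 218, 244)]
241 [(201, 213, 225), (193, 209, 224), (151, 197, 228), (155, 201, 231), (151, 199, 229)]
242 [(188, 216, 238), (182, 214, 239), (128, 176, 209), (127, 173, 204), (122, 167, 197)]
243 [(154, 199, 230), (148, 196, 228), (116, 160, 191), (116, 160, 190), (114, 159, 189)]
244 [(130, 172, 202), (121, 167, 199), (113, 157, 187), (115, 159, 189), (115, 160, 190)]
245 [(125, 156, 184), (117, 156, 187), (113, 157, 188), (114, 158, 188), (115, 159, 189)]
246 [(127, 153, 179), (121, 159, 188), (112, 155, 186), (113, 157, 187), (115, 158, 188)]
225 [158 156 156 156 153 166 202 218 231 236 238 238 240 240 225 215 214 210
 206 207 212 213 212 211 212 215 217 218 216 217]
250 [122 130 147 153 156 156 154 152 159 182 204 233 239 237 237 239 237 218
 198 195 196 196 201 207 210 211 210 210 213 216]
```

Emit:
{"op": "arm_command", "data": {
  "plan": [
    {"grip": 1, "slide": [0, 0, -0.06], "spin": 0},
    {"grip": 1, "slide": [0, 0, -0.1], "spin": 0},
    {"grip": 1, "slide": [0, 0, -0.12], "spin": 0},
    {"grip": 1, "slide": [0, 0, -0.12], "spin": 1},
    {"grip": 1, "slide": [0, 0, -0.1], "spin": 0.15},
    {"grip": 1, "slide": [0.1, -0.02, 0], "spin": 0},
    {"grip": 1, "slide": [0.1, -0.02, 0], "spin": 0},
    {"grip": 1, "slide": [0.1, -0.02, 0], "spin": 0},
    {"grip": 1, "slide": [0.1, -0.02, 0], "spin": 0},
    {"grip": 1, "slide": [0.1, -0.01, 0], "spin": 0}
  ]
}}

```text
time: 21.22
tool_pos: [0.4349, -0.0529, 0.2954]
ee_rot: [3.141, -0.0, 1.558]
wrist_force: [0.5, -0.2, 0.7]
width: 0.0089
finger_force: 30.0
```

Emit:
{"op": "arm_command", "data": {
  "plan": [
    {"grip": 1, "slide": [0.1, 0, 0], "spin": 0},
    {"grip": 1, "slide": [0.07, 0, 0], "spin": 0},
    {"grip": 1, "slide": [0, 0, 0], "spin": 0},
    {"grip": 1, "slide": [0, 0, 0], "spin": 0}
  ]
}}

```text
time: 21.72
tool_pos: [0.4365, 0.03, 0.2953]
ee_rot: [-3.141, 0.001, 1.559]
wrist_force: [0.8, 0.2, -0.4]
width: 0.0086
finger_force: 30.0
```

```bash
python3 - <<'E'
from h import *
W=camera_info("wrist"); a=snapshot("wrist")[:,:,::-1]; o=sensors.get_obs(); print(o["tool_pos"],o["ee_rot"],o["width"]); print(W)
cv2.imwrite("pics/15w.png",a)
T=camera_info("top")
print("ridge by top",onz(*ray(T,238.2+.0,219.0),.15))
print("ridge px in wrist",proj(W,(.431,.03,.15),True))
cv2.imwrite("pics/15.png",cv2.resize(a[60:260,150:350],None,fx=3,fy=3,interpolation=2))
E
python3 look.py 15
```

```text
[0.43657671 0.02970141 0.2952595 ] [-3.14121994e+00  4.49800378e-04  1.55776271e+00] 0.00877164643827598
{'fx': 297.3186396354542, 'fy': 297.3186396354542, 'cx': 249.778288448144, 'cy': 191.9515505532, 'position': array([0.43918969, 0.09932712, 0.45018811]), 'rotation': array([-0.24657474, -0.00077771, -0.0113316 ])}
ridge by top [0.43101387 0.02940646 0.15      ]
ridge px in wrist (np.float64(242.4096197266229), np.float64(186.20710959241467))
top L [254.4 218.9] R [311.9 227.6] scene R [318.5 201.4] -> R [ 0.4322 -0.173   0.1569] gap 0.0011 L@.14 [ 0.4385 -0.0144  0.14  ]
21.875 [0.4366 0.0295 0.2953] [ 0.91 -0.52 -0.68]
```

View pics/15.png

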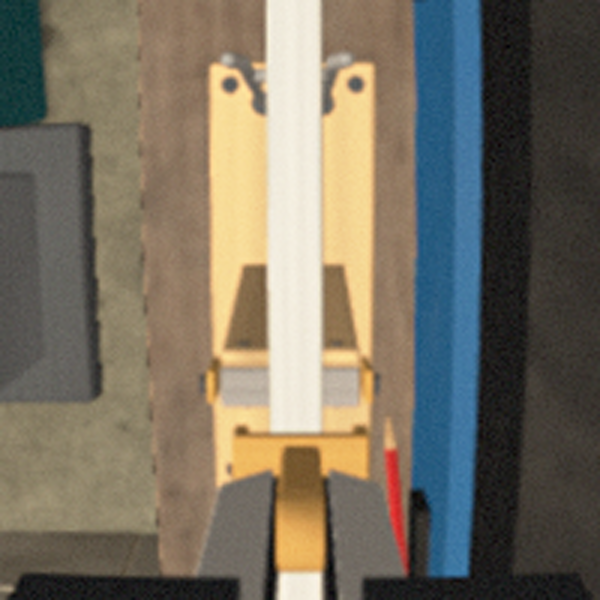

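The saddle hangs straight in the fingers, with its web at crop x 233–370. The cap spans x 218–360, y 366–406, and the bar's edges at the ridge are x 268 and 323. Now I compute the offsets.

Run:
```python
from h import *
W=camera_info("wrist"); f=lambda x,y:(150+x/3-.33,60+y/3-.33)
P=lambda x,y,z:onz(*ray(W,*f(x,y),True),z)
print("cap",P(290,367,.15),P(290,406,.15))
for y in (20,150,385): print("bar",y,P(267.3 if y<100 else 268,y,.158)[:2],P(323,y,.158)[:2])
l,r=P(233,437,.259),P(370,435,.259); print("web far edge",l,r,np.linalg.norm(l-r),(l+r)/2)
b=P(275,570,.298),P(327,570,.298); print("tab near-edge top",b,b[0]-b[1])
```

```text
cap [0.43527383 0.03389806 0.15      ] [0.43505302 0.02001785 0.15      ]
bar 20 [0.42969201 0.15096054] [0.44768819 0.15069643]
bar 150 [0.42932934 0.10780676] [0.44713437 0.10755493]
bar 385 [0.42787436 0.0295249 ] [0.44640037 0.02927628]
web far edge [0.42374401 0.0415647  0.259     ] [0.45445735 0.0416193  0.259     ] 0.030713388072869052 [0.43910068 0.041592   0.259     ]
tab near-edge top (array([0.43386481, 0.02702124, 0.298     ]), array([0.4436184 , 0.02688787, 0.298     ])) [-0.00975358  0.00013337  0.        ]
```

Emit:
{"op": "arm_command", "data": {
  "plan": [
    {"grip": 1, "slide": [-0.007, -0.004, 0.06], "spin": 0},
    {"grip": 1, "slide": [0, 0, 0.06], "spin": 0},
    {"grip": 1, "slide": [0, 0, 0.04], "spin": 0},
    {"grip": 1, "slide": [0, 0, 0], "spin": 0},
    {"grip": 1, "slide": [0, 0, 0], "spin": 0},
    {"grip": 1, "slide": [0, 0, 0], "spin": 0}
  ]
}}

```text
time: 22.62
tool_pos: [0.4352, 0.0268, 0.2169]
ee_rot: [3.139, 0.0, 1.558]
wrist_force: [-1.1, 0.1, -1.0]
width: 0.0088
finger_force: 30.0
```

```bash
python3 - <<'E'
from h import *
W=camera_info("wrist"); a=snapshot("wrist")[:,:,::-1]; o=sensors.get_obs(); print(o["tool_pos"],o["ee_rot"],o["wrist_force"]); print(W["position"],W["rotation"])
cv2.imwrite("pics/16w.png",a); cv2.imwrite("pics/16.png",cv2.resize(a[130:280,180:320],None,fx=4,fy=4,interpolation=2))
E
python3 look.py 16
```

```text
[0.43514761 0.026921   0.21672472] [3.13930168e+00 5.47396229e-05 1.55864917e+00] [ 0.34601108 -0.69281836 -0.60477419]
[0.43749309 0.0960326  0.37182068] [-0.24605148 -0.00363817 -0.01166075]
top L [256.5 219.1] R [312.1 227.5] scene R [318.5 201.4] -> R [ 0.4324 -0.1734  0.1567] gap 0.0005 L@.14 [ 0.4387 -0.0202  0.14  ]
22.775 [0.4349 0.0271 0.2163] [-0.68  0.3  -0.12]
```

View pics/16.png

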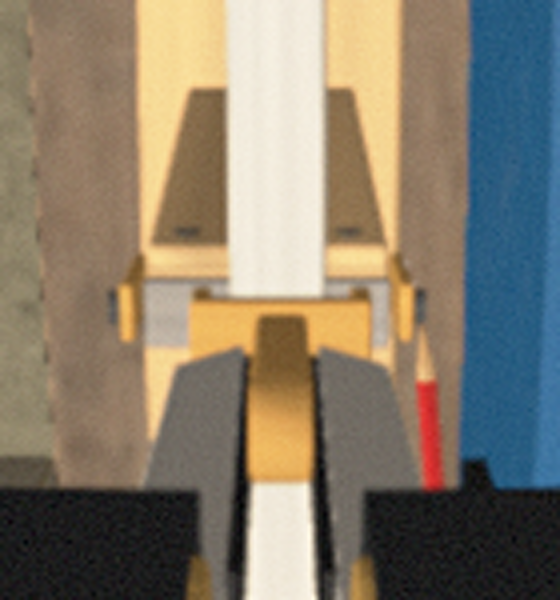

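Saddle web at crop x 190–371 (centre 280), bar 230–327 (centre 278.5): aligned in x. Cap rows 280–347, web's far edge at row 300.

Run:
```python
from h import *
W=camera_info("wrist"); f=lambda x,y:(180+x/4-.375,130+y/4-.375)
P=lambda x,y,z:onz(*ray(W,*f(x,y),True),z).round(4)
print("cap",P(168,280,.15),P(168,347,.15)); print("bar",P(230,290,.158),P(327,290,.158))
print("web",P(190,301,.1805),P(371,301,.1805)); print("feet far",P(203,291,.1705),P(360,291,.1705)); print("tab near",P(280,482,.2195))
```

```text
cap [0.4154 0.0348 0.15  ] [0.4149 0.0211 0.15  ]
bar [0.4277 0.035  0.158 ] [0.4458 0.0348 0.158 ]
web [0.422  0.0396 0.1805] [0.4523 0.0392 0.1805]
feet far [0.4235 0.0384 0.1705] [0.4512 0.0381 0.1705]
tab near [0.4368 0.0245 0.2195]
```

Emit:
{"op": "arm_command", "data": {
  "plan": [
    {"grip": 1, "slide": [-0.002, -0.001, 0.01], "spin": 0},
    {"grip": 1, "slide": [0, 0, 0.01], "spin": 0},
    {"grip": 1, "slide": [0, 0, 0.006], "spin": 0},
    {"grip": 1, "slide": [0, 0, 0.004], "spin": 0},
    {"grip": 1, "slide": [0, 0, 0.002], "spin": 0},
    {"grip": 1, "slide": [0, 0, 0], "spin": 0},
    {"grip": 1, "slide": [0, 0, 0], "spin": 0}
  ]
}}

```text
time: 23.65
tool_pos: [0.4341, 0.0261, 0.1996]
ee_rot: [3.141, -0.0, 1.559]
wrist_force: [0.4, -0.1, -1.2]
width: 0.0091
finger_force: 30.0
```

```bash
python3 look.py 17
python3 - <<'E'
from h import *
W=camera_info("wrist"); a=snapshot("wrist")[:,:,::-1]; cv2.imwrite("pics/17w.png",a); o=sensors.get_obs(); print(o["tool_pos"],o["wrist_force"])
E
```

```text
top L [256.8 219.2] R [311.9 227.5] scene R [318.5 201.5] -> R [ 0.4324 -0.1731  0.1565] gap 0.0011 L@.14 [ 0.4386 -0.0211  0.14  ]
23.75 [0.4341 0.0261 0.1996] [-0.26 -0.16 -0.86]
[0.43408104 0.02608617 0.19958369] [-0.19753593  0.58929449 -0.6566202 ]
```

Still about 1.5 mm above the seat. I go down another 1 mm slowly, then open the fingers a little.

Emit:
{"op": "arm_command", "data": {
  "plan": [
    {"grip": 1, "slide": [0, 0, 0.001], "spin": 0},
    {"grip": 1, "slide": [0, 0, 0.001], "spin": 0},
    {"grip": 1, "slide": [0, 0, 0], "spin": 0},
    {"grip": 1, "slide": [0, 0, 0], "spin": 0}
  ]
}}

```text
time: 24.3
tool_pos: [0.434, 0.0261, 0.1985]
ee_rot: [-3.142, -0.0, 1.559]
wrist_force: [0.4, 0.4, -0.3]
width: 0.009
finger_force: 30.0
```

Emit:
{"op": "arm_command", "data": {
  "plan": [
    {"grip": 0.6, "slide": [0, 0, 0], "spin": 0},
    {"grip": 0.6, "slide": [0, 0, 0], "spin": 0},
    {"grip": 0.6, "slide": [0, 0, 0], "spin": 0},
    {"grip": 0.6, "slide": [0, 0, 0], "spin": 0}
  ]
}}

```text
time: 24.8
tool_pos: [0.434, 0.0261, 0.1985]
ee_rot: [3.141, -0.0, 1.559]
wrist_force: [-0.2, 0.2, -0.0]
width: 0.019
finger_force: 0.0
```

```bash
python3 look.py 18
python3 - <<'E'
from h import *
W=camera_info("wrist"); a=snapshot("wrist")[:,:,::-1]; cv2.imwrite("pics/18w.png",a); cv2.imwrite("pics/18.png",cv2.resize(a[130:280,180:320],None,fx=4,fy=4,interpolation=2))
E
```

```text
top L [256.8 219.3] R [312.1 227.5] scene R [318.5 201.5] -> R [ 0.4324 -0.1734  0.1564] gap 0.0005 L@.14 [ 0.4384 -0.0211  0.14  ]
24.9 [0.434  0.0261 0.1985] [ 0.02 -1.32  1.22]
```

View pics/18.png

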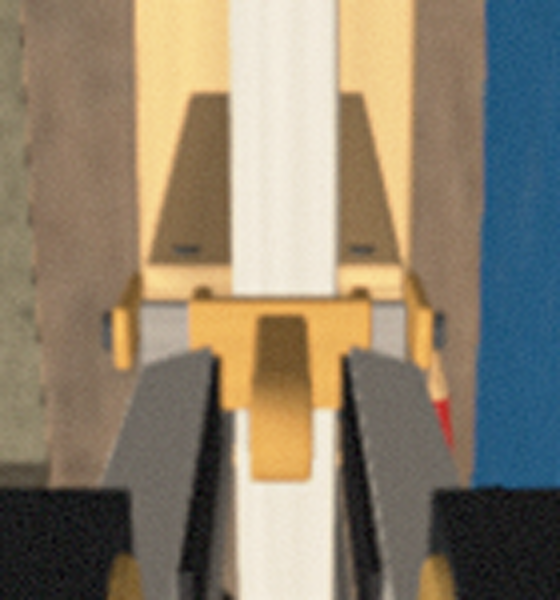

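The saddle is free and upright: web at x 190–370, rows 298–408. The bar is unmoved. Lift straight up, slowly at first.

Emit:
{"op": "arm_command", "data": {
  "plan": [
    {"grip": 0.6, "slide": [0, 0, -0.01], "spin": 0},
    {"grip": 0.6, "slide": [0, 0, -0.03], "spin": 0},
    {"grip": 0.6, "slide": [0, 0, -0.06], "spin": 0},
    {"grip": 0.6, "slide": [0, 0, -0.1], "spin": 0},
    {"grip": 0.6, "slide": [0, 0, -0.06], "spin": 0},
    {"grip": 0.6, "slide": [0, 0, 0], "spin": 0},
    {"grip": 0.6, "slide": [0, 0, 0], "spin": 0},
    {"grip": 0.6, "slide": [0, 0, 0], "spin": 0}
  ]
}}

```text
time: 25.95
tool_pos: [0.4334, 0.0261, 0.3266]
ee_rot: [-3.138, -0.0, 1.559]
wrist_force: [-0.1, -0.0, -0.4]
width: 0.0184
finger_force: 0.0
```

```bash
python3 look.py 19
python3 - <<'E'
from h import *
W=camera_info("wrist"); a=snapshot("wrist")[:,:,::-1]; print(W["position"],sensors.get_obs()["tool_pos"]); cv2.imwrite("pics/19w.png",a); t=cv2.resize(a[110:260,180:320],None,fx=4,fy=4,interpolation=2)
s=cv2.resize(cv2.imread("pics/19s.png")[170:250,230:330],None,fx=2.3,fy=2.3,interpolation=2)
o=np.zeros((600,800,3),np.uint8); o[:,:560]=t; o[:s.shape[0],565:565+s.shape[1]]=s
cv2.imwrite("pics/19.png",o)
E
```

```text
top L [255.8 219. ] R [311.9 227.5] scene R [318.5 201.4] -> R [ 0.4324 -0.173   0.1567] gap 0.0011 L@.14 [ 0.4387 -0.0183  0.14  ]
26.05 [0.4335 0.0261 0.327 ] [-0.41 -0.15 -0.3 ]
[0.43658317 0.09527629 0.48192514] [0.43362651 0.02612226 0.32722712]
```

View pics/19.png

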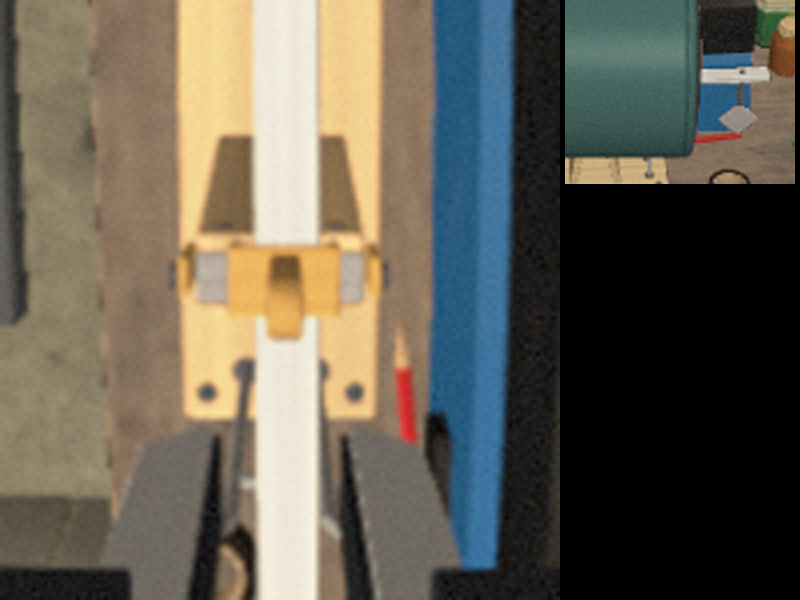

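Saddle sits upright astride the bar over the cap: web at x 229–340, rows 245–316, cap rows 253–303. Check in numbers.

Run:
```python
from h import *
W=camera_info("wrist"); f=lambda x,y:(180+x/4-.375,110+y/4-.375)
P=lambda x,y,z:onz(*ray(W,*f(x,y),True),z).round(4)
print("cap",P(210,253,.15),P(210,303,.15)); print("web",P(229,245,.163),P(340,245,.163),P(285,316,.163)); print("bar",P(253,240,.158),P(318.5,240,.158),"tabtop near",P(285,339,.201))
print(sensors.get_obs()["time"])
```

```text
cap [0.4154 0.0345 0.15  ] [0.4151 0.02   0.15  ]
web [0.4215 0.0391 0.163 ] [0.4518 0.0387 0.163 ] [0.4366 0.019  0.163 ]
bar [0.4279 0.0395 0.158 ] [0.4461 0.0393 0.158 ] tabtop near [0.4365 0.0223 0.201 ]
26.1
```

Saddle 1–3 mm from the ridge's centre line, 0.4 mm off the bar's axis, bar tilt ≈0.013 rad, arm clear. Handing in.

```bash
python3 -c "
from bench import ticket
print(ticket.close_job())"
```

```text
the job is handed in; nothing more can be done
None
```

The job is handed in: by my last measurements the bar balances on the ridge (about 0.013 rad off level, limit 0.045), with the saddle upright astride it 1–3 mm from the ridge's centre line (limit 6 mm); the arm is clear, it took about 26 s of the 72 s, and no verdict was shown.

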